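# Load a culture dish into the colony counter

### The arm

A 7-joint arm with a two-finger parallel gripper is mounted at the origin on a cart in front of the work surface, level with it; the furniture and walls round the work are solid. World frame = base frame: x ahead of the robot, y to its left, z up, the work surface at z = 0. Lengths are in m, angles in rad, forces in N, time in s.
With the tool pointing down it reaches from about 0.4 to 0.85 m from the base axis. Payload 10.4 kg.
Tool frame: the origin (TCP) lies between the finger pads; the fingertips stand 14 mm ahead of it and the grasp point (between the pads) lies 5 mm behind it (r.finger_overhang is the z of the fingertips in the tool frame, in m); z points along the fingers, y is the line along which they close (so a half turn about z gives the same grasp; the last joint's range is limited). The gripper opens to 87 mm and grips with 3 to 60 N. Pads are 19 mm wide; open, the fingers measure 117 mm over their backs; the gripper's body (75 mm by 190 mm) begins 51 mm behind the grasp point.
Start: joints at [-1.159, 0.332, -0.065, 1.46, 0.022, 1.35, -0.088], TCP at [0.263, 0.567, 0.237] pointing down, gripper open.
Joint ranges: [-2.6, 2.6], [-0.5, 2.12], [-1.47, 1.34], [0.16, 2.42], [-1.27, 4.41], [0.06, 2.06], [-2.6, 2.6]. Speed limits (rad/s): [2.22, 2.22, 2.79, 2.79, 3.14, 3.14, 3.14].

### API

Orientations are given as a unit quaternion [x, y, z, w].
In Python, from bench import r, optics gives the robot as it stands.
- The arm moves only by the shell command python3 -m pendant 'ROWS' [FORCE]. ROWS is JSON, a list of rows, each a list of 7 numbers: the closure, from -1 (fully open) to 1 (shut), then the shift along the tool's x, y, z scaled (see below), then the turn, a rotation vector about the tool's x, y, z scaled (see below). In form: [[grip, x, y, z, rx, ry, rz], ...]. A call has 1 to 8 rows; each row is the pose to reach, as a shift and turn from the pose commanded when the call began, along the tool's axes at that moment; what a row does not reach only later rows make up. The controller multiplies each number of a shift by 0.3 m and each number of a turn by 120 degrees. A row lasts 1/8 s, in which the tool goes at most 62.5 mm and 10.7 degrees, less where a joint would pass 70% of its speed; a pose out of reach is approached as far as the arm can. A call with a number of a shift or a turn outside -1 to 1 is refused whole. A call with a gripper value outside its range is refused whole. The fingers move at their own pace and stop on an object; FORCE is the grip in N (left out, the last holds). Time passes only in rows, so rows that repeat a pose let the fingers close. It gives the time, the measured TCP pose, the force, the opening and the grip force at its end, in the units of the state.
- r.read_state(): the state, without advancing time (a new reading comes with each control period).
- optics.camera(name): name is "scene" or "top" or "wrist"; returns a dict with "pixels" (420x560x3 uint8, red, green, blue), "vfov" (degrees; the focal length in pixels is half the picture's height over the tangent of half this angle, whatever the lens; pixels are square), "cx", "cy" (the principal point, pixels), "D" ([k1, k2, p1, p2, k3] as OpenCV has them; the pictures are not rectified), "rvec" (rotation vector, rad) and "tvec" (3), from world to camera coordinates, as OpenCV has them. Camera axes: x right, y down, z forward; pixel columns grow to the right and rows downward; lengths in m; the calibration is good to about 2 mm. A picture is of the moment at which its call begins. There is no depth.
- r.close_job(): hands the job in; it is judged then, once.
The state is a dict: "time": time; "joint_positions": joint angles; "joint_vel": joint speeds; "joint_torque": joint torques, N m; "ee_pos": TCP position; "eef_rot": TCP orientation; "ft_force": force on the tool from outside, world axes, zero at the start; "torque": the same for the moment, N m; "width": finger opening in m; "grip_force": force on a finger pad.
Only numpy, scipy, OpenCV 4.12 (cv2) and the standard library are available. Lean on these libraries where they do the work, as an engineer would, in place of code of your own. Each camera call takes 0.05 s, during which the arm holds its last target. There are 200 camera calls.

### The job

Count the colonies on the dish with the pink agar: slide it up the ramp and over the retaining lip of the colony counter until it drops flat into the nest, swing the camera hood fully shut over it, then press the green start key and let it spring back. Leave the dish with the beige agar and the timer where they are.

Things in the scene. Friction and masses are not known exactly. Their poses are not given: they have to be found in the camera images.
- dish_pink: The dish to be counted: closed clear petri dish with pink agar, a flat disc 89 mm in diameter and 14 mm high, about 20 g, too wide for most grippers, lying loose on the worktop on the open right-hand (-y) side of the counter. Origin: centre of its underside, z up (it reads about 1 mm below the surface it lies on). It changes places with the beige dish at random.
- dish_beige: A like dish with beige agar, 89 mm in diameter, 14 mm high, loose on the worktop beside the other; to be left alone. Origin: centre of its underside.
- timer: White bench timer, 58 x 62 x 15 mm, loose on the worktop to the right (-y) of the dishes; to be left alone. Origin: centre of its underside.
- counter: Low white colony counter fixed to the worktop, turned a little at random. Origin: on the worktop right below the centre of the dish nest; at yaw 0 its axes are the world's, and the sizes below are in its axes. Dishes enter from its -y end along +y; the hood is hinged at its +y end; the operator's strip, 20 mm high, lies on the -x side, from x = -111 to -57 mm.
- nest (a point): Centre of the nest floor, 2 mm above the worktop, axes as the counter's; a dish fully home has its origin here (top 16 mm above the worktop). The nest is a U-shaped pocket: side walls with inner faces at x = -47 and +47 mm, round +y end of 47 mm radius, walls 17 to 19 mm high above the worktop; its -y end is closed only by the lip.
- ramp_foot (a point): Middle of the lower edge of the loading ramp, on the worktop, at counter (0, -74, 0) mm; the ramp, 112 mm wide, rises from here to the lip's crest. White lead-in guides 13 mm high stand beside it; their inner faces widen from 47 mm off the middle at y = -50 mm to 62 mm off at y = -78 mm.
- hood (a joint): Angle of the white camera hood (rad): 0 = shut over the nest, 1.75 = fully open; starts at 1.35 to 1.7 and stays where it is left (stiff hinge, about 2 N at the free edge). Opening lifts its -y edge up and over toward +y, so the outer top face of the open hood looks to +y and can be pushed from there.
- hood_hinge (a point): Middle of the hood's hinge line (along the counter's x), at counter (0, 66, 20) mm. Shut, the hood is a shell 122 mm wide that reaches 124 mm from this line toward -y; its flat top is 36 mm above the line. A round grey boss, 5 mm high, 20 mm in radius, sits on the top 54 mm from the line.
- hood_tab (a point): Grey finger tab (34 x 12 x 5 mm) in the middle of the hood's free edge, 130 mm from the hinge line.
- start_key (a joint): Travel of the green start key (m): 0 = up, 0.004 = fully down; it springs back; about 4 N press it fully.
- start_key_top (a point): Centre of the top of the round green start key (22 mm in diameter, in a round black collar) on the operator's strip, 40 mm above the worktop and 20 mm above the strip; press it straight down. It stands clear above its collar even when pressed.
- lip (a point): Middle of the lip's crest, at counter (0, -49.5, 7) mm. The retaining lip is a straight bar from y = -52 to -47 mm, crest 7 mm above the worktop, 5 mm above the nest floor. A dish pushed along +y climbs the ramp, tips over the lip and drops once its whole disc is past the lip.
Things that resemble listed ones, but are neither listed nor needed, are in the scene too. What is shaped like the dish_pink but blue, brown or red is not meant.

How it is judged:
By the outcome, as a careful person would: the job done as asked, in the order asked, and still so for the second after the job is handed in, with the robot touching nothing.
It also fails if it takes over 61 s, if anything falls off the work surface, if the arm or the gripper's body presses on something with over 40 N, if the wrist force passes 120 N, or if a joint passes its speed limit or range.

## Working session

There is one attempt and no reset: what is moved stays moved. The work goes in short steps, Python scripts to look and compute and a shell command to move; the robot and the scene stay as the last step left them, time stands still between calls to the robot, and variables do not carry over. Pictures are saved under pics/ and viewed, at most 10 in all, crops included, and the job is handed in when it is done.

```bash
ls; mkdir -p pics; python3 - <<'E'
from bench import r, optics
import cv2,numpy as np
print(r.read_state())
for n in ("scene","top"):
    c=optics.camera(n); cv2.imwrite(f"pics/{n}0.png",c["pixels"][:,:,::-1])
    print(n,{k:v for k,v in c.items() if k!="pixels"})
print(r.finger_overhang)
E
```

```text
pics
{'time': 0.0, 'joint_positions': array([-1.15862231,  0.33290192, -0.06471365,  1.46098254,  0.02159929,
        1.3498888 , -0.08853889]), 'joint_vel': array([-0.00029905, -0.00046099, -0.00153494,  0.00116846, -0.00117704,
        0.00044616,  0.00058045]), 'joint_torque': array([ 3.73886223e-04, -6.23253107e+01,  2.51035870e-02, -3.89888620e+01,
       -6.12143450e-02,  3.98853596e-02,  6.53914367e-05]), 'ee_pos': array([0.26308942, 0.56650595, 0.23571552]), 'eef_rot': array([ 2.15680905e-01,  9.76463617e-01, -7.31275276e-04, -1.28589481e-04]), 'ft_force': array([0.06558207, 0.17863691, 0.39638755]), 'torque': array([ 0.0107997 , -0.02800985,  0.04545789]), 'grip_force': 0.0, 'width': 0.08671290964404167}
scene {'vfov': 56.18965852328129, 'cx': 275.01216235546974, 'cy': 212.2062764900251, 'D': array([0.02803229, 0.        , 0.        , 0.        , 0.        ]), 'rvec': array([ 2.13438898, -0.62996555,  0.29500651]), 'tvec': array([-0.49017852,  0.20392403,  0.7170697 ])}
top {'vfov': 46.03866011898379, 'cx': 278.4095948457165, 'cy': 213.4143356567209, 'D': array([-0.07244695,  0.        ,  0.        ,  0.        ,  0.        ]), 'rvec': array([ 2.2000138 , -2.19213591,  0.09748308]), 'tvec': array([-0.06249052,  0.55388744,  1.33901675])}
0.014
```

View pics/scene0.png

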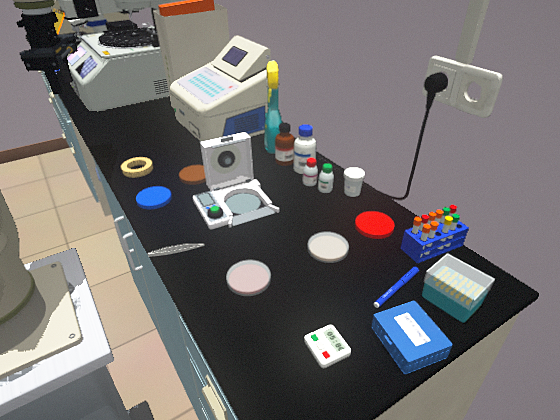

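View pics/top0.png

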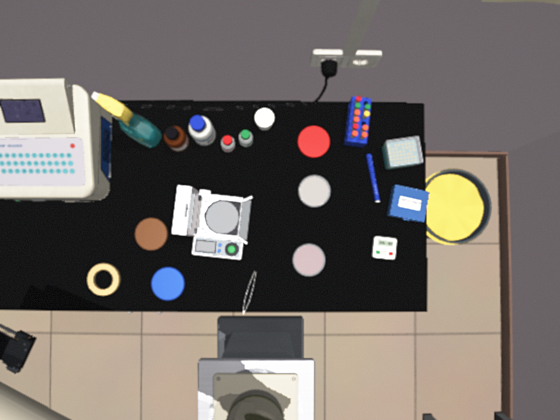

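Candidates for the pink dish are the discs at these top-view pixels: pinkish (309,260), beige/grey (314,191), red (314,141), brown (151,234) and blue (168,284). I choose (309,260), which is scene (248,277), and will check it in a crop along with its mean colour.

```bash
cat > h.py <<'E'
import cv2,numpy as np
from bench import r, optics
from scipy.spatial.transform import Rotation as R
def K(c):
    f=c["pixels"].shape[0]/2/np.tan(np.radians(c["vfov"]/2))
    return np.array([[f,0,c["cx"]],[0,f,c["cy"]],[0,0,1]])
def ray(c,p):
    u=cv2.undistortPoints(np.array(p,float).reshape(-1,1,2),K(c),c["D"]).reshape(-1,2)
    Rm=cv2.Rodrigues(c["rvec"])[0]
    return -Rm.T@c["tvec"], np.c_[u,np.ones(len(u))]@Rm
def plane(c,p,z):
    o,d=ray(c,p); return o+d*((z-o[2])/d[:,2:])
def tri(c1,p1,c2,p2):
    o1,d1=ray(c1,p1);o2,d2=ray(c2,p2);d1=d1[0];d2=d2[0]
    s=np.linalg.lstsq(np.c_[d1,-d2],o2-o1,rcond=None)[0]
    a=o1+d1*s[0];b=o2+d2*s[1];return (a+b)/2,np.linalg.norm(a-b)
def proj(c,P): return cv2.projectPoints(np.array(P,float).reshape(-1,3),c["rvec"],c["tvec"],K(c),c["D"])[0].reshape(-1,2)
def blob(c,lo,hi,box=None,amin=20):
    hsv=cv2.cvtColor(c["pixels"],cv2.COLOR_RGB2HSV)
    m=cv2.inRange(hsv,np.array(lo),np.array(hi))
    if box: 
        k=np.zeros_like(m);x0,y0,x1,y1=box;k[y0:y1,x0:x1]=1;m*=k
    n,l,s,ce=cv2.connectedComponentsWithStats(m)
    return [(s[i],ce[i]) for i in np.argsort(-s[:,4]) if i and s[i,4]>=amin],m
def to_tool(dw,st=None):
    st=st or r.read_state(); return R.from_quat(st["eef_rot"]).inv().apply(dw)/0.3
E
python3 - <<'E'
from h import *
t=optics.camera("top");s=optics.camera("scene")
for n,p in (("pink",(309,260)),("beige",(314,191))):
    x,y=p; print(n,t["pixels"][y-8:y+9,x-8:x+9].mean((0,1)))
    k=t["pixels"].max(2); m=(k>90).astype(np.uint8); b=np.zeros_like(m);b[y-26:y+27,x-26:x+27]=1
    cs=cv2.findContours(m*b,0,1)[0];cc=max(cs,key=cv2.contourArea)
    e=cv2.fitEllipse(cc);print(e,plane(t,e[0],.010))
gb,_=blob(t,(45,90,60),(85,255,255),(180,170,260,270),8);print("green top",gb)
gs,_=blob(s,(45,90,60),(85,255,255),(185,180,290,235),8);print("green sc",gs)
if gb and gs: print(tri(t,gb[0][1],s,gs[0][1]))
tc=t["pixels"][170:285,165:345]; sc=s["pixels"][125:300,180:360]
cv2.imwrite("pics/c1.png",np.hstack([cv2.resize(tc,(400,256),interpolation=2)]) [:,:,::-1])
a=cv2.resize(tc[0:95,0:100],(560,532),interpolation=cv2.INTER_CUBIC)
cv2.imwrite("pics/c2.png",a[:,:,::-1])
b=cv2.resize(sc,(594,578),interpolation=cv2.INTER_CUBIC)
cv2.imwrite("pics/c3.png",b[:,:,::-1])
E
```

```text
pink [219.38408304 196.47750865 197.75432526]
((308.46649169921875, 259.49127197265625), (32.24284744262695, 32.43402862548828), 169.2887725830078) [[ 0.42781081 -0.14393606  0.01      ]]
beige [227.80276817 221.47058824 216.06920415]
((313.96795654296875, 190.55213928222656), (31.62119483947754, 32.1410026550293), 92.65694427490234) [[ 0.61896587 -0.15948215  0.01      ]]
green top [(array([227, 245,   9,   9,  57], dtype=int32), array([231.        , 248.75438596]))]
green sc [(array([210, 206,  10,   7,  56], dtype=int32), array([214.46428571, 209.        ]))]
(array([0.45564473, 0.06821207, 0.03380395]), np.float64(0.0024674314906249738))
```

View pics/c2.png

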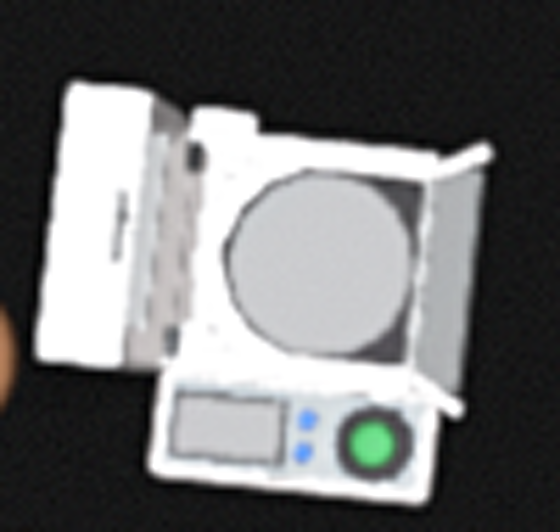

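View pics/c3.png

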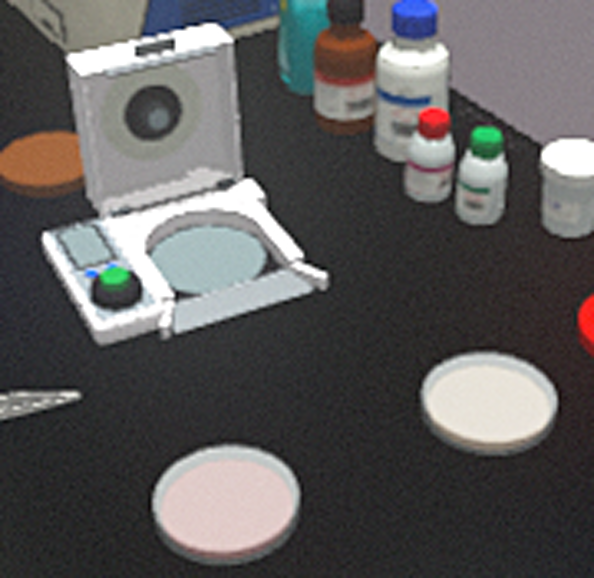

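The crops confirm the choice: pinkish agar at scene (248,277), beige at (328,247). In the top crop, the nest plate is centred at (320,263), the key at (372,443), the ramp foot runs (490,165)–(455,400), and the strip's outer edge runs (152,474)–(425,503).

```bash
python3 - <<'E'
from h import *
t=optics.camera("top");s=optics.camera("scene")
px=lambda l:[((x+.5)/5.6-.5+165,(y+.5)/5.6-.5+170) for x,y in l]
g=t["pixels"].astype(int)
# nest plate: grey non-white
m=((g.max(2)>150)&(g.max(2)<225)).astype(np.uint8);b=np.zeros_like(m);b[197:238,203:241]=1
cc=max(cv2.findContours(m*b,0,1)[0],key=cv2.contourArea);e=cv2.fitEllipse(cc);print(e)
print("nest",plane(t,e[0],.002), plane(t,px([(320,263)]),.002))
ln=lambda l,z:(lambda P:(P.round(4).tolist(),np.degrees(np.arctan2(*(P[0]-P[1])[:2]))) )(plane(t,px(l),z))
# direction atan2(dx,dy) along +y edge ; counter yaw= -that
print("strip",ln([(150,476),(425,503)],.02)); print("wall",ln([(262,135),(437,153)],.018))
print("ramp foot",plane(t,px([(490,170),(457,400)]),0).round(4).tolist())
print("hood top",plane(t,px([(66,88),(38,358)]),.14).round(4).tolist())
print("key",plane(t,(231,248.75),.04))
# hood corner in scene crop -> full
sx=lambda x,y:((x+.5)/3.3-.5+180,(y+.5)/3.3-.5+125)
E
```

```text
((223.0552520751953, 217.88687133789062), (31.54017448425293, 39.162540435791016), 134.57427978515625)
nest [[0.5422041  0.09297631 0.002     ]] [[0.5459009 0.096692  0.002    ]]
strip ([[0.4404, 0.1769, 0.02], [0.4278, 0.0427, 0.02]], np.float64(5.35383912020503))
wall ([[0.6079, 0.1244, 0.018], [0.5994, 0.0382, 0.018]], np.float64(5.644380729989297))
ramp foot [[0.5928, 0.0127, 0.0], [0.4783, 0.0283, 0.0]]
hood top [[0.6155, 0.1985, 0.14], [0.4944, 0.2089, 0.14]]
key [[0.45681665 0.06727477 0.04      ]]
```

```bash
cat >> h.py <<'E'
YAW=np.radians(-5.6); NEST=np.array([.5448,.0957])
EX=np.array([np.cos(YAW),np.sin(YAW)]);EY=np.array([-EX[1],EX[0]])
def cw(x,y): return NEST+x*EX+y*EY          # counter -> world
def wc(p): d=np.array(p[:2])-NEST; return np.array([d@EX,d@EY])
def goto(xy,z,ang,st=None):
    "needed row numbers: tool x at world angle ang (deg), tool pointing down, TCP at xy,z"
    st=st or r.read_state(); q=R.from_quat(st["eef_rot"])
    a=np.radians(ang); T=R.from_matrix(np.array([[np.cos(a),np.sin(a),0],[np.sin(a),-np.cos(a),0],[0,0,-1]]))
    d=q.inv().apply(np.r_[xy,z]-st["ee_pos"])/.3
    w=np.degrees((q.inv()*T).as_rotvec())/120
    return d.round(4),w.round(4)
E
python3 - <<'E'
from h import *
D=np.array([.428,-.144]);S=cw(0,-.14);u=(S-D);L=np.linalg.norm(u);u/=L;a=np.degrees(np.arctan2(u[1],u[0]))
print(S,L,a,wc(D),wc((.619,-.1595)),wc((.4562,.0678)))
print(D-.078*u,goto(D-.078*u,.15,a))
E
```

```text
[ 0.53113839 -0.04363184] 0.1439141989836172 44.22011021196614 [-0.09285194 -0.24995369] [ 0.09874903 -0.24674138] [-0.08545458 -0.03641269]
[ 0.37210006 -0.1983985 ] (array([-1.4035, -2.1602,  0.2886]), array([-1.000e-04,  2.000e-04,  9.239e-01]))
```

```bash
python3 -m pendant '[[0.08,-0.96,-0.976,0,0,0,0.46],[0.08,-0.96,-0.976,0,0,0,0.46],[0.08,-0.96,-0.976,0,0,0,0.46],[0.08,-0.96,-0.976,0,0,0,0.46],[0.08,-0.96,-0.976,0,0,0,0.46],[0.08,-0.96,-0.976,0,0,0,0.46],[0.08,-0.96,-0.976,0,0,0,0.46],[0.08,-0.96,-0.976,0,0,0,0.46]]' 10; python3 -c "
from h import *
print(goto([.3721,-.1984],.15,44.2),r.read_state()['joint_positions'])"
```

```text
time: 1.3
ee_pos: [0.402, 0.1775, 0.2368]
eef_rot: [0.645, 0.764, 0.0, -0.0]
ft_force: [0.4, 0.3, -1.6]
width: 0.0402
grip_force: 0.0
(array([-1.219 , -0.3077,  0.2886]), array([ 2.000e-04, -4.000e-04,  4.617e-01])) [-0.81704046 -0.09926326  0.28070178  1.93315751  0.02817024  1.30312177
 -0.37741776]
```

```bash
python3 -m pendant '[[0.08,-1,-0.26,0.2,0,0,0.46],[0.08,-1,-0.26,0.2,0,0,0.46],[0.08,-1,-0.26,0.2,0,0,0.46],[0.08,-1,-0.26,0.2,0,0,0.46],[0.08,-1,-0.26,0.2,0,0,0.46],[0.08,-1,-0.26,0.2,0,0,0.46],[0.08,-1,-0.26,0.2,0,0,0.46]]'; python3 -c "
from h import *
print(goto([.3721,-.1984],.024,44.2),r.read_state()['joint_positions'])"
```

```text
time: 2.17
ee_pos: [0.3762, -0.128, 0.1766]
eef_rot: [0.925, 0.381, 0.0, -0.0]
ft_force: [0.1, 0.6, -0.5]
width: 0.0399
grip_force: 0.0
(array([-0.1751,  0.1572,  0.5087]), array([-0.    , -0.0001,  0.0048])) [-0.44776029 -0.2079479   0.60295785  2.1214682   0.12596798  1.19488577
 -0.69065592]
```

```bash
python3 -m pendant '[[0.08,-0.175,0.157,0.1,0,0,0.005],[0.08,-0.175,0.157,0.3,0,0,0.005],[0.08,-0.175,0.157,0.4,0,0,0.005],[0.08,-0.175,0.157,0.509,0,0,0.005],[0.08,-0.175,0.157,0.509,0,0,0.005],[0.08,-0.175,0.157,0.509,0,0,0.005]]'; python3 - <<'E'
from h import *
st=r.read_state();print(goto([.3721,-.1984],.024,44.2,st),st['joint_positions'])
S=cw(0,-.14);a=np.radians(44.2);print("push total",goto(S-.049*np.array([np.cos(a),np.sin(a)]),.024,44.2,st))
E
```

```text
time: 2.92
ee_pos: [0.3726, -0.1987, 0.0248]
eef_rot: [0.926, 0.376, 0.0, 0.0]
ft_force: [-0.3, 0.2, 1.5]
width: 0.0403
grip_force: 0.0
(array([-0.0007, -0.0019,  0.0026]), array([ 0.0002, -0.0003,  0.0002])) [-0.36740298  0.17823622  0.80423741  2.22136454 -0.1789339   0.80327253
 -0.2453109 ]
push total (array([ 0.5757, -0.0019,  0.003 ]), array([ 0.0002, -0.0003,  0.0002]))
```

```bash
python3 -m pendant '[[0.08,0.04,-0.002,0.003,0,0,0],[0.08,0.08,-0.002,0.003,0,0,0],[0.08,0.11,-0.002,0.003,0,0,0],[0.08,0.15,-0.002,0.003,0,0,0],[0.08,0.19,-0.002,0.003,0,0,0],[0.08,0.23,-0.002,0.003,0,0,0],[0.08,0.27,-0.002,0.003,0,0,0],[0.08,0.31,-0.002,0.003,0,0,0]]'
python3 -m pendant '[[0.08,0.04,0,0,0,0,0],[0.08,0.08,0,0,0,0,0],[0.08,0.12,0,0,0,0,0],[0.08,0.16,0,0,0,0,0],[0.08,0.2,0,0,0,0,0],[0.08,0.23,0,0,0,0,0],[0.08,0.25,0,0,0,0,0],[0.08,0.265,0,0,0,0,0]]'
python3 -m pendant '[[0.08,-0.05,0,0,0,0,0],[0.08,-0.15,0,0,0,0,0],[0.08,-0.15,0,-0.2,0,0,0],[0.08,-0.15,0,-0.2,0,0,0]]'
cat > dish.py <<'E'
from h import *
import sys
t=optics.camera("top"); 
x0,y0,x1,y1=[int(v) for v in sys.argv[1:5]]
g=t["pixels"].astype(int)
m=((g.max(2)>120)).astype(np.uint8);b=np.zeros_like(m);b[y0:y1,x0:x1]=1
cc=max(cv2.findContours(m*b,0,1)[0],key=cv2.contourArea);e=cv2.fitEllipse(cc);P=plane(t,e[0],.010)[0]
print(e,P.round(4),"counter",wc(P).round(4))
cv2.imwrite("pics/%s.png"%sys.argv[5],cv2.resize(g[140:290,160:350].astype(np.uint8),(760,600))[:,:,::-1])
E
python3 dish.py 252 200 300 260 d1
```

```text
time: 3.92
ee_pos: [0.4386, -0.1336, 0.0229]
eef_rot: [0.927, 0.375, -0.0, -0.0]
ft_force: [-0.0, -1.3, 0.2]
width: 0.04
grip_force: 0.1
time: 4.92
ee_pos: [0.4952, -0.0788, 0.0229]
eef_rot: [0.927, 0.375, -0.0, -0.0]
ft_force: [-1.1, -0.6, -0.3]
width: 0.0401
grip_force: 0.1
time: 5.42
ee_pos: [0.4639, -0.1118, 0.0861]
eef_rot: [0.927, 0.374, 0.003, 0.0]
ft_force: [-0.2, 0.7, -0.9]
width: 0.04
grip_force: 0.0
((280.5165710449219, 230.67965698242188), (35.48371887207031, 58.87095260620117), 146.636474609375) [ 0.507  -0.0667  0.01  ] counter [-0.0218 -0.1653]
```

View pics/d1.png

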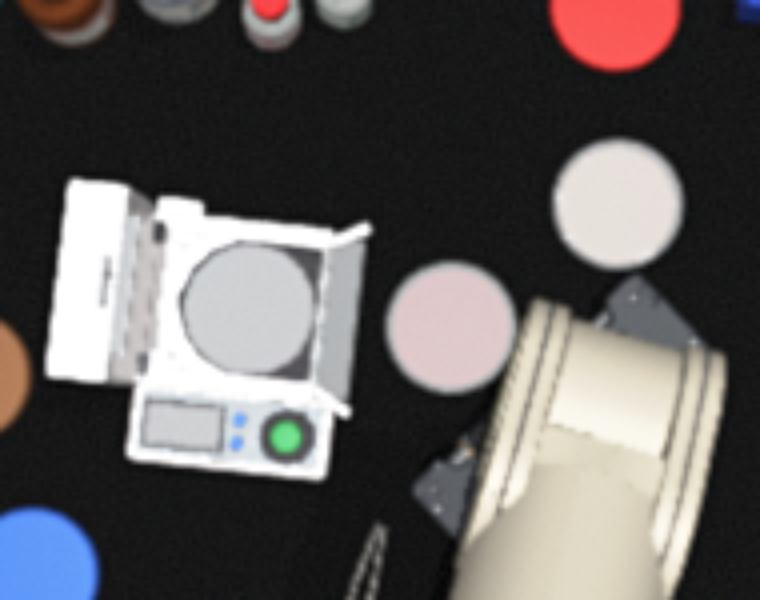

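The pink dish is at crop (451,327), which is full-image (272.4,221.4), clear of the ramp. Beige is untouched at crop (618,204).

```bash
python3 - <<'E'
from h import *
t=optics.camera("top");P=plane(t,(272.4,221.4),.010)[0];c=wc(P);print(P,c)
T=np.array([0.0,0.0])
# aim: push line to nest, tool behind dish
for a in [84.4]:
    print(a,goto(cw(c[0],c[1]-.075),.06,a),goto(cw(c[0],c[1]-.075),.0235,a))
E
```

```text
[ 0.53257017 -0.04414185  0.01      ] [ 0.00147471 -0.14036786]
84.4 (array([0.1319, 0.1654, 0.0773]), array([ 2.000e-04, -7.000e-04, -3.363e-01])) (array([0.1317, 0.1654, 0.199 ]), array([ 2.000e-04, -7.000e-04, -3.363e-01]))
```

```bash
python3 -m pendant '[[0.08,0.04,0.165,0,0,0,-0.09],[0.08,0.1,0.165,0,0,0,-0.18],[0.08,0.132,0.165,0,0,0,-0.27],[0.08,0.132,0.165,0,0,0,-0.336],[0.08,0.132,0.165,0.1,0,0,-0.336],[0.08,0.132,0.165,0.199,0,0,-0.336],[0.08,0.132,0.165,0.199,0,0,-0.336]]'; python3 - <<'E'
from h import *
st=r.read_state();print(wc(st["ee_pos"]),st["joint_positions"])
print(goto(cw(0,-.14-.049),.024,84.4,st));print(goto(cw(0,0.002-.049),.0245,84.4,st))
E
```

```text
time: 6.4
ee_pos: [0.5228, -0.1184, 0.0204]
eef_rot: [0.741, 0.672, -0.002, -0.002]
ft_force: [-0.3, 0.3, 0.4]
width: 0.0399
grip_force: 0.0
[-0.00098676 -0.21524776] [-0.35824547  0.42322943  0.58486737  1.9302814  -0.29679446  0.88026869
  0.28052134]
(array([ 0.0875,  0.0032, -0.012 ]), array([-0.0029,  0.0004, -0.0002]))
(array([ 0.5608,  0.003 , -0.014 ]), array([-0.0029,  0.0004, -0.0002]))
```

```bash
python3 -m pendant '[[0.08,0.05,0.003,-0.01,0,0,0],[0.08,0.09,0.003,-0.01,0,0,0],[0.08,0.12,0.003,-0.01,0,0,0],[0.08,0.15,0.003,-0.01,0,0,0],[0.08,0.18,0.003,-0.01,0,0,0],[0.08,0.21,0.003,-0.012,0,0,0],[0.08,0.24,0.003,-0.012,0,0,0],[0.08,0.27,0.003,-0.012,0,0,0]]'
python3 -m pendant '[[0.08,0.03,0,0,0,0,0],[0.08,0.06,0,0,0,0,0],[0.08,0.09,0,0,0,0,0],[0.08,0.12,0,0,0,0,0],[0.08,0.15,0,0,0,0,0],[0.08,0.18,0,0,0,0,0],[0.08,0.21,0,0,0,0,0],[0.08,0.21,0,0,0,0,0]]'
python3 dish.py 210 180 260 240 d2
python3 -c "
from h import *
st=r.read_state();print(wc(st['ee_pos']),goto(cw(0,0.002-.049),.0245,84.4,st))"
```

```text
time: 7.4
ee_pos: [0.5348, -0.0375, 0.0271]
eef_rot: [0.741, 0.672, 0.0, 0.0]
ft_force: [0.4, -3.9, 5.0]
width: 0.0397
grip_force: 2.7
time: 8.4
ee_pos: [0.541, 0.0253, 0.0275]
eef_rot: [0.741, 0.672, 0.0, 0.0]
ft_force: [-1.8, -5.0, 9.5]
width: 0.04
grip_force: 4.5
((234.820068359375, 212.31263732910156), (56.75417709350586, 64.13945007324219), 6.292082786560059) [0.5573 0.0599 0.01  ] counter [ 0.0159 -0.0344]
[ 0.00306209 -0.07080582] (array([ 0.0794, -0.0102,  0.0098]), array([0.0003, 0.0001, 0.    ]))
```

View pics/d2.png

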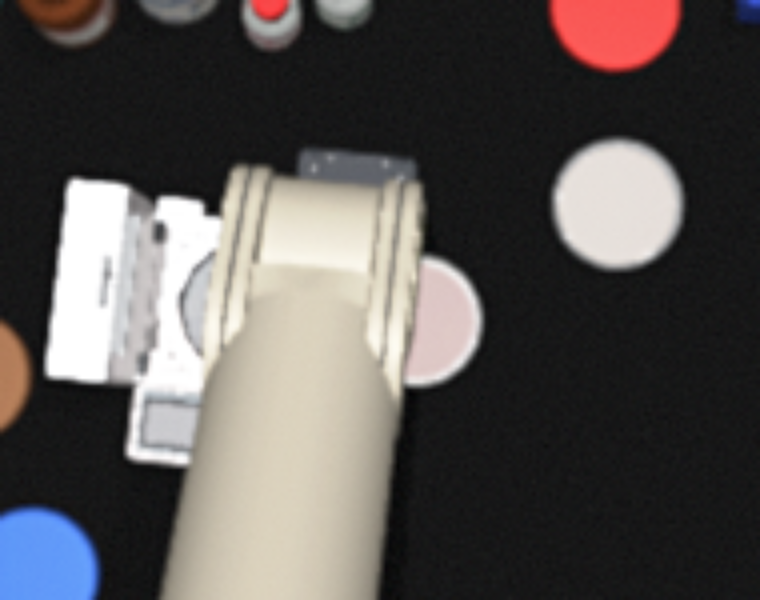

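The fingertips were too high (13 mm) and rode over the dish. It is now at about crop (419,320), at the ramp foot. I'll lift, back off, and push again lower.

```bash
python3 -m pendant '[[0.08,0,0,-0.05,0,0,0],[0.08,0,0,-0.15,0,0,0],[0.08,-0.2,-0.01,-0.2,0,0,0],[0.08,-0.4,-0.01,-0.2,0,0,0],[0.08,-0.46,-0.01,-0.2,0,0,0],[0.08,-0.46,-0.01,-0.2,0,0,0],[0.08,-0.46,-0.01,-0.2,0,0,0]]'
python3 - <<'E'
from h import *
t=optics.camera("top");g=t["pixels"].astype(int)
m=((g.max(2)>120)).astype(np.uint8);m[:,:250]=0;m[:,290:]=0;m[:200]=0;m[240:]=0
print(cv2.boundingRect(m))
cv2.imwrite("pics/d3.png",cv2.resize(g[140:290,160:350].astype(np.uint8),(760,600))[:,:,::-1])
st=r.read_state();print(wc(st['ee_pos']),goto(cw(0,-.205),.0175,84.4,st))
E
```

```text
time: 9.32
ee_pos: [0.5245, -0.1101, 0.0869]
eef_rot: [0.74, 0.672, 0.0, -0.0]
ft_force: [0.1, 0.0, 0.1]
width: 0.0402
grip_force: 0.0
(250, 200, 40, 40)
[-1.51680982e-04 -2.06713480e-01] (array([0.0055, 0.0006, 0.2311]), array([-0.0001, -0.0004,  0.0012]))
```

View pics/d3.png

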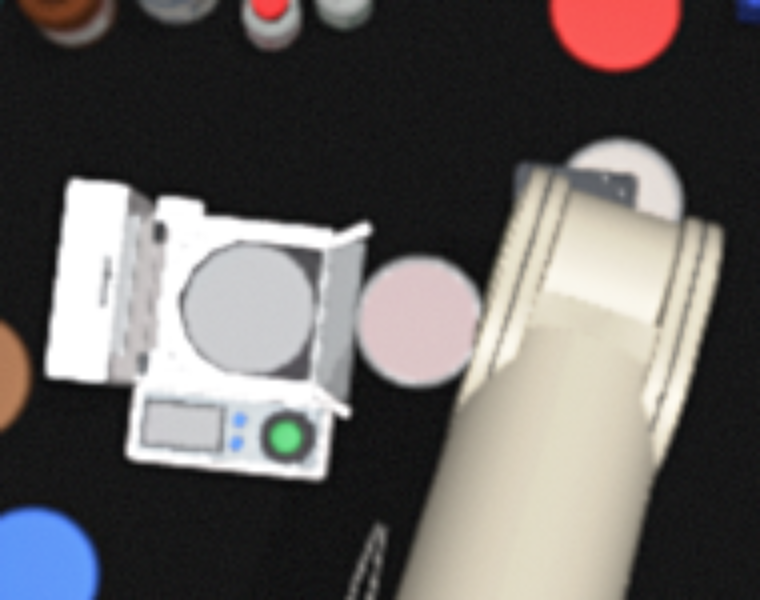

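The pink dish is at crop (420,322), square at the ramp foot. I'll lower to a 3.5 mm tip height and push.

```bash
python3 -m pendant '[[0.08,0,0.004,0.12,0,0,0],[0.08,0,0.004,0.2,0,0,0],[0.08,0,0.004,0.231,0,0,0],[0.08,0.05,0.004,0.231,0,0,0],[0.08,0.09,0.004,0.231,0,0,0],[0.08,0.12,0.004,0.231,0,0,0],[0.08,0.15,0.004,0.231,0,0,0],[0.08,0.18,0.004,0.231,0,0,0]]'
python3 -m pendant '[[0.08,0.03,0,0,0,0,0],[0.08,0.06,0,0,0,0,0],[0.08,0.09,0,0,0,0,0],[0.08,0.12,0,0,0,0,0],[0.08,0.15,0,0,0,0,0],[0.08,0.18,0,0,0,0,0],[0.08,0.2,0,0,0,0,0],[0.08,0.2,0,0,0,0,0]]'
python3 - <<'E'
from h import *
s=optics.camera("scene")
cv2.imwrite("pics/s4.png",cv2.resize(s["pixels"][120:300,170:350],(600,600),interpolation=2)[:,:,::-1])
st=r.read_state();print(wc(st['ee_pos']),goto(cw(0,-.047),.0235,84.4,st))
E
```

```text
time: 10.38
ee_pos: [0.5308, -0.0578, 0.0178]
eef_rot: [0.741, 0.672, 0.0, 0.0]
ft_force: [-0.0, 0.1, -0.0]
width: 0.0397
grip_force: 0.2
time: 11.38
ee_pos: [0.5365, 0.0019, 0.0175]
eef_rot: [0.74, 0.672, 0.0, -0.0]
ft_force: [-0.1, -0.3, -0.0]
width: 0.0399
grip_force: 0.0
[ 0.0008929  -0.09463232] (array([ 0.1588, -0.0029, -0.02  ]), array([ 0.    , -0.    ,  0.0002]))
```

View pics/s4.png

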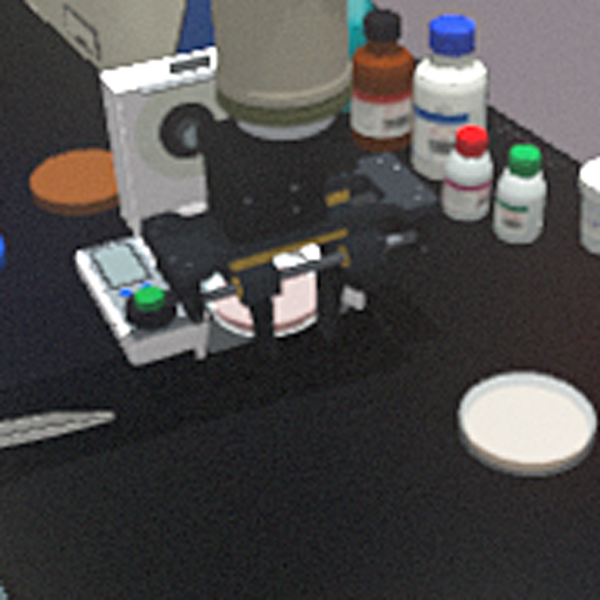

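The dish rides on the ramp between the guides, ahead of both fingers (crop (265,300)). I'll continue over the lip, rising with the ramp.

```bash
python3 -m pendant '[[0.08,0.02,0,-0.002,0,0,0],[0.08,0.04,0,-0.006,0,0,0],[0.08,0.06,0,-0.01,0,0,0],[0.08,0.08,0,-0.014,0,0,0],[0.08,0.1,0,-0.018,0,0,0],[0.08,0.12,0,-0.02,0,0,0],[0.08,0.14,0,-0.02,0,0,0],[0.08,0.15,0,-0.02,0,0,0]]'
python3 -m pendant '[[0.08,0.005,0,0,0,0,0],[0.08,0.01,0,0,0,0,0],[0.08,0.01,0,0,0,0,0]]'
python3 - <<'E'
from h import *
st=r.read_state();print(wc(st['ee_pos']),st['ft_force'])
E
```

```text
time: 12.42
ee_pos: [0.5409, 0.0466, 0.0235]
eef_rot: [0.741, 0.672, 0.0, -0.0]
ft_force: [0.2, -0.6, -1.1]
width: 0.0402
grip_force: 0.1
time: 12.8
ee_pos: [0.5409, 0.0487, 0.0234]
eef_rot: [0.741, 0.672, -0.0, -0.0]
ft_force: [-0.6, -0.4, 0.1]
width: 0.0401
grip_force: 0.6
[ 0.00069625 -0.04710998] [-0.5954687  -0.41524578  0.05188347]
```

```bash
python3 -m pendant '[[0.08,-0.02,0,-0.02,0,0,0],[0.08,-0.1,0,-0.2,0,0,0],[0.08,-0.3,0,-0.4,0,0,0],[0.08,-0.45,0,-0.65,0,0,0],[0.08,-0.6,0,-0.68,0,0,0],[0.08,-0.6,0,-0.68,0,0,0],[0.08,-0.6,0,-0.68,0,0,0]]'
python3 dish.py 205 195 242 238 d5
```

```text
time: 13.68
ee_pos: [0.5236, -0.1314, 0.2282]
eef_rot: [0.742, 0.671, 0.001, 0.0]
ft_force: [0.2, 0.6, -0.7]
width: 0.0399
grip_force: 0.0
((222.8043670654297, 216.3067169189453), (42.06142807006836, 49.55704879760742), 176.05284118652344) [0.5461 0.093  0.01  ] counter [ 0.0016 -0.0026]
```

View pics/d5.png

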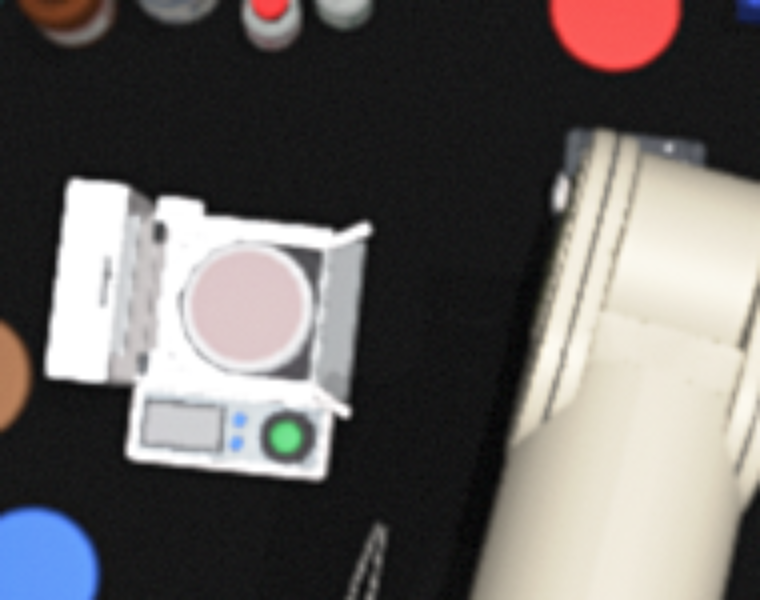

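The dish lies flat in the nest at crop (247,307), with a dark gap to the lip. Next is the hood, which stands open at about 1.6 rad with its outer edge at crop x≈50–68. I'll go over it at height with the fingers shut.

```bash
python3 -m pendant '[[1,0.2,0,-0.05,0,0,0],[1,0.4,0,-0.05,0,0,0],[1,0.6,0,-0.05,0,0,0],[1,0.8,0,-0.05,0,0,0],[1,1,0,-0.05,0,0,0],[1,1,0,-0.05,0,0,0]]'
python3 - <<'E'
from h import *
st=r.read_state();print(wc(st['ee_pos']),st['joint_positions'])
print(goto(cw(0,.138),.24,84.4,st),goto(cw(0,.138),.133,84.4,st))
E
```

```text
time: 14.48
ee_pos: [0.5504, 0.1767, 0.2399]
eef_rot: [0.737, 0.676, -0.001, -0.001]
ft_force: [0.4, -1.3, 0.1]
width: 0.0006
grip_force: 0.0
[-0.00228582  0.08113303] [-0.83865368  0.24246796  0.53572626  1.60805501 -0.12776715  1.32966133
 -0.37083141]
(array([ 0.1895,  0.0098, -0.0006]), array([-0.0019,  0.0002,  0.0056])) (array([0.1896, 0.0112, 0.3561]), array([-0.0019,  0.0002,  0.0056]))
```

```bash
python3 -m pendant '[[1,0.1,0.005,0,0,0,0],[1,0.19,0.005,0,0,0,0],[1,0.19,0.005,0,0,0,0],[1,0.19,0.005,0.2,0,0,0],[1,0.19,0.005,0.356,0,0,0],[1,0.19,0.005,0.356,0,0,0],[1,0.19,0.005,0.356,0,0,0]]'
python3 - <<'E'
from h import *
st=r.read_state();print(wc(st['ee_pos']),st['ft_force'])
# path of TCP for contact point s along face, tip front edge 9.5 mm ahead
s,h=.100,.036; c0=wc(st['ee_pos'])[1]; z0=st['ee_pos'][2]
for th in np.arange(1.6,-.05,-.1):
    y=.066-s*np.cos(th)+h*np.sin(th); z=.020+s*np.sin(th)+h*np.cos(th)
    print(round(th,2),((y+.0095-c0)/.3).round(3),((z0-(z+.014))/.3).round(3))
E
```

```text
time: 15.35
ee_pos: [0.5609, 0.2252, 0.1378]
eef_rot: [0.741, 0.672, 0.001, 0.0]
ft_force: [-0.2, 0.5, 0.3]
width: 0.0001
grip_force: 0.0
[0.00335521 0.13044579] [-0.19514894  0.45648436  0.32583932]
1.6 -0.053 0.016
1.5 -0.087 0.005
1.4 -0.122 -0.003
1.3 -0.157 -0.007
1.2 -0.192 -0.008
1.1 -0.227 -0.006
1.0 -0.262 0.001
0.9 -0.296 0.01
0.8 -0.329 0.023
0.7 -0.361 0.039
0.6 -0.391 0.059
0.5 -0.418 0.081
0.4 -0.443 0.106
0.3 -0.466 0.133
0.2 -0.486 0.162
0.1 -0.503 0.193
-0.0 -0.516 0.226
```

```bash
python3 -m pendant '[[1,0,0,0,0,0,0],[1,0,0,0,0,0,0]]'
python3 - <<'E'
from h import *
st=r.read_state();print(wc(st['ee_pos']),st['ft_force'])
s,h=.100,.036; c0=wc(st['ee_pos'])[1]; z0=st['ee_pos'][2]
for th in np.arange(1.6,-.05,-.1):
    y=.066-s*np.cos(th)+h*np.sin(th); z=.020+s*np.sin(th)+h*np.cos(th)
    print(round(th,2),((y+.0095-c0)/.3).round(3),((z0-(z+.014))/.3).round(3))
E
```

```text
time: 15.6
ee_pos: [0.5606, 0.2254, 0.1373]
eef_rot: [0.741, 0.672, 0.001, 0.0]
ft_force: [0.4, 0.2, -0.4]
width: 0.0003
grip_force: 0.0
[0.00303572 0.13066394] [ 0.42853566  0.15676493 -0.3625027 ]
1.6 -0.054 0.015
1.5 -0.088 0.003
1.4 -0.122 -0.005
1.3 -0.157 -0.009
1.2 -0.193 -0.01
1.1 -0.228 -0.007
1.0 -0.263 -0.001
0.9 -0.297 0.009
0.8 -0.33 0.022
0.7 -0.362 0.038
0.6 -0.391 0.057
0.5 -0.419 0.079
0.4 -0.444 0.104
0.3 -0.467 0.131
0.2 -0.487 0.16
0.1 -0.504 0.192
-0.0 -0.517 0.224
```

```bash
python3 -m pendant '[[1,-0.054,-0.01,0.015,0,0,0],[1,-0.088,-0.01,0.003,0,0,0],[1,-0.122,-0.01,-0.005,0,0,0],[1,-0.157,-0.01,-0.009,0,0,0],[1,-0.193,-0.01,-0.01,0,0,0],[1,-0.228,-0.01,-0.007,0,0,0],[1,-0.263,-0.01,-0.001,0,0,0],[1,-0.297,-0.01,0.009,0,0,0]]'
python3 -m pendant '[[1,-0.033,0,0.013,0,0,0],[1,-0.065,0,0.029,0,0,0],[1,-0.094,0,0.048,0,0,0],[1,-0.122,0,0.07,0,0,0],[1,-0.147,0,0.095,0,0,0],[1,-0.17,0,0.122,0,0,0],[1,-0.19,0,0.151,0,0,0],[1,-0.207,0,0.183,0,0,0]]'
python3 -c "
from h import *
st=r.read_state();print(wc(st['ee_pos']))"
```

```text
time: 16.6
ee_pos: [0.5482, 0.1359, 0.1329]
eef_rot: [0.741, 0.672, 0.0, 0.0]
ft_force: [0.5, 1.5, -0.4]
width: 0.0005
grip_force: 0.5
time: 17.6
ee_pos: [0.5421, 0.0745, 0.0775]
eef_rot: [0.741, 0.672, -0.0, -0.0]
ft_force: [-0.9, 0.7, 1.0]
width: 0.0002
grip_force: 0.3
[-0.00065305 -0.02136228]
```

```bash
python3 -m pendant '[[1,-0.013,0,0.015,0,0,0],[1,-0.013,0,0.025,0,0,0],[1,-0.013,0,0.03,0,0,0],[1,-0.013,0,0.034,0,0,0],[1,-0.013,0,0.034,0,0,0]]'
```

```text
time: 18.23
ee_pos: [0.5419, 0.0705, 0.0701]
eef_rot: [0.741, 0.672, 0.0, -0.0]
ft_force: [-13.3, -4.0, 28.7]
width: 0.0006
grip_force: 14.6
```

```bash
python3 -m pendant '[[1,0,0,-0.03,0,0,0],[1,0,0,-0.12,0,0,0],[1,0,-0.15,-0.12,0,0,0],[1,0,-0.28,-0.12,0,0,0],[1,0,-0.28,-0.12,0,0,0],[1,0,-0.28,-0.12,0,0,0]]'
python3 - <<'E'
from h import *
st=r.read_state();print(wc(st['ee_pos']))
print(goto([.4562,.0676],.070,84.4,st),goto([.4562,.0676],.049,84.4,st))
E
```

```text
time: 18.98
ee_pos: [0.459, 0.0796, 0.1045]
eef_rot: [0.741, 0.672, 0.001, 0.0]
ft_force: [0.1, 0.8, -0.1]
width: 0.0004
grip_force: 0.0
[-0.08380608 -0.02438479]
(array([-0.0409, -0.0056,  0.1148]), array([ 0.0007, -0.0004,  0.0003])) (array([-0.0409, -0.0057,  0.1848]), array([ 0.0007, -0.0004,  0.0003]))
```

```bash
python3 -m pendant '[[1,-0.041,-0.006,0.06,0,0,0],[1,-0.041,-0.006,0.11,0,0,0],[1,-0.041,-0.006,0.14,0,0,0],[1,-0.041,-0.006,0.17,0,0,0],[1,-0.041,-0.006,0.18,0,0,0],[1,-0.041,-0.006,0.18,0,0,0],[1,-0.041,-0.006,0.18,0,0,0]]'
```

```text
time: 19.85
ee_pos: [0.4555, 0.0674, 0.0504]
eef_rot: [0.741, 0.672, 0.0, -0.0]
ft_force: [-2.5, -0.1, 6.9]
width: 0.0003
grip_force: 3.2
```

```bash
python3 -m pendant '[[1,0,0,0.007,0,0,0],[1,0,0,0.01,0,0,0],[1,0,0,0.01,0,0,0],[1,0,0,0.01,0,0,0]]'
python3 -m pendant '[[1,0,0,-0.04,0,0,0],[1,0,0,-0.2,0,0,0],[1,-0.2,0,-0.4,0,0,0],[1,-0.6,0,-0.5,0,0,0],[1,-0.8,0,-0.5,0,0,0],[1,-0.8,0,-0.5,0,0,0],[1,-0.8,0,-0.5,0,0,0],[1,-0.8,0,-0.5,0,0,0]]'
python3 - <<'E'
from h import *
s=optics.camera("scene");t=optics.camera("top")
a=cv2.resize(s["pixels"][130:290,170:350],(400,356),interpolation=2);b=cv2.resize(t["pixels"][160:280,165:300],(400,356),interpolation=2)
cv2.imwrite("pics/f.png",np.hstack([a,b])[:,:,::-1])
gb,_=blob(t,(45,90,60),(85,255,255),(180,170,260,270),8);gs,_=blob(s,(45,90,60),(85,255,255),(185,180,290,235),8)
print(tri(t,gb[0][1],s,gs[0][1]) if gb and gs else (gb,gs))
E
```

```text
time: 20.35
ee_pos: [0.4557, 0.0675, 0.0495]
eef_rot: [0.741, 0.672, 0.0, -0.001]
ft_force: [-16.6, -4.1, 46.5]
width: 0.0006
grip_force: 23.1
time: 21.35
ee_pos: [0.4319, -0.1719, 0.197]
eef_rot: [0.741, 0.671, 0.0, 0.0]
ft_force: [-0.2, 1.1, -0.1]
width: 0.0002
grip_force: 0.0
(array([0.45569295, 0.06800039, 0.03413272]), np.float64(0.00249679288176138))
```

View pics/f.png

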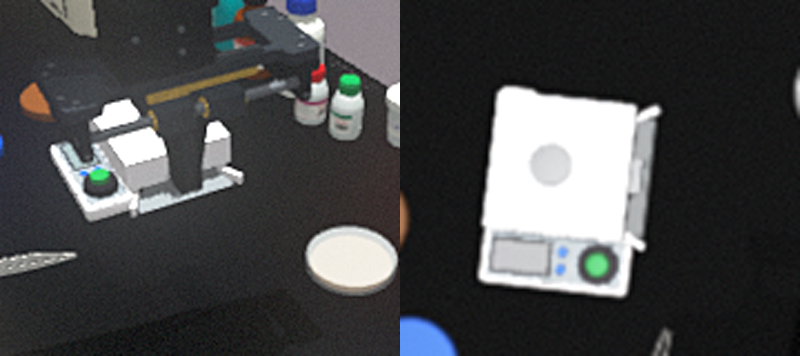

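The hood is fully shut over the nest (boss at (550,165), tab at (635,178)). The key bottomed out and sprang back up (key at (597,264)), and the robot is clear.

```bash
python3 -c "
from bench import r
print(r.close_job())"
```

```text
the job is handed in; nothing more can be done
None
```

The job is handed in at about 21 s: the pink dish lies flat in the nest, the hood is shut over it, and the green start key was pressed fully and sprang back; the beige dish and the timer were not touched.

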